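Pack down the telescopic prop of the assembly frame

ROBOT

A 6-joint arm with a two-finger parallel gripper is mounted at the origin on the work surface. World frame = base frame: x ahead of the robot, y to its left, z up, the work surface at z = 0. Lengths are in mm, angles in rad, forces in N, time in s.
With the tool pointing down it reaches from about 375 to 975 mm from the base axis. Payload 3.8 kg.
Tool frame: the origin (TCP) lies at the centre of the arm's flange, where the gripper is bolted on; the fingertips stand 166 mm ahead of it and the grasp point (between the pads) lies 147 mm ahead of it; z points along the fingers, y is the line along which they close (so a half turn about z gives the same grasp; the last joint's range is limited). The gripper opens to 88 mm and grips with 3 to 60 N. Pads are 18 mm wide; open, the fingers measure 123 mm over their backs; the gripper's body (75 mm by 187 mm) begins 45 mm behind the grasp point.
Start: joints at [1.074, 0.264, 1.604, -0, 1.274, -0.037], TCP at [299.542, 604.892, 404.706] pointing down, gripper open.
Joint ranges: [-2.63, 2.63], [-0.94, 2.18], [0.31, 2.57], [-1.31, 4.45], [0, 2.66], [-2.55, 2.55]. Speed limits (rad/s): [2.57, 2.57, 3.14, 3.14, 3.14, 3.14].

INTERFACE

Orientations are given as a unit quaternion [w, x, y, z].
In Python, from rig import arm gives the robot as it stands.
- The arm moves only by the tool step_arm, never from a script. Its argument "commands" is a list of rows, each an object of numbers: "rx", "ry", "rz": the turn, a rotation vector about the tool's x, y, z in degrees; "tx", "ty", "tz": the shift along the tool's x, y, z in mm; "claw": the finger opening in mm, from 0 to 88.1. A call has 1 to 5 rows; each row is the pose to reach, as a shift and turn from the pose commanded when the call began, along the tool's axes at that moment; what a row does not reach only later rows make up. A row lasts 1/12 s, in which the tool goes at most 41.7 mm and 7.16 degrees, less where a joint would pass 70% of its speed; a pose out of reach is approached as far as the arm can. A call with a gripper value outside its range is refused whole. The fingers move at their own pace and stop on an object; the grip force is fixed at half the most. Time passes only in rows, so rows that repeat a pose let the fingers close. It gives the time, the measured TCP pose, the force, the opening and the grip force at its end, in the units of the state.
- arm.observe(): the state, without advancing time (a new reading comes with each control period).
- arm.read_camera(name): name is "scene" or "side" or "wrist"; returns a dict with "image" (400x640x3 uint8, red, green, blue), "vertical_fov" (degrees; the focal length in pixels is half the picture's height over the tangent of half this angle, whatever the lens; pixels are square), "cx", "cy" (the principal point, pixels), "rvec" (rotation vector, rad) and "tvec" (3), from world to camera coordinates, as OpenCV has them; the wrist camera has in their place "mount" (4x4, takes a point from camera to tool coordinates, whose origin is the TCP and whose axes are the flange's). Camera axes: x right, y down, z forward; pixel columns grow to the right and rows downward; lengths in mm; the calibration is good to about 2 mm. A picture is of the moment at which its call begins: read the wrist's pose just before it. There is no depth.
- arm.finish_job(): hands the job in; it is judged then, once.
The state is a dict: "t": time; "joint_positions": joint angles; "qvel": joint speeds; "joint_torque": joint torques, N m; "tool_pos": TCP position; "orientation": TCP orientation; "force": force on the tool from outside, world axes, zero at the start; "torque": the same for the moment, N m; "gripper_width": finger opening in mm; "grasp_force": force on a finger pad.
Only numpy, scipy, OpenCV 4.12 (cv2) and the standard library are available. Lean on these libraries where they do the work, as an engineer would, in place of code of your own. Each camera call takes 0.05 s, during which the arm holds its last target. There are 200 camera calls.

TASK

Collapse the leaning telescopic prop in the wooden frame fully home, innermost tube first: push the padded inner tube down past its stiff spot until it is all the way in, and only then pinch the two side buttons of the collar together to unlock the middle tube and push it all the way down against its spring buffer, so that both buttons spring out again and lock it there. Leave the things lying around the prop where they are.

Things in the scene. Friction and masses are not known exactly. Their poses are not given: they have to be found in the camera images.
- frame: Fixed wooden frame. Origin on the bench under the prop's foot; x points away from the robot, y along the frame, z up. Sole board 180 x 500 x 22 mm (x -120 to 60). Posts 32 mm square at x -90, y +-225, 361 tall. The prop lies in the x-z plane: its axis starts at (0, 0, 45) mm and leans 35 degrees from vertical towards -x (up direction -0.574, 0, 0.819).
- rail (a point): Middle of the underside of the cross rail between the posts, right above the collar. The rail is 24 mm deep (frame x), 36 mm tall and runs along frame y; axes as the frame's. Its nearest edge is 80 mm off the prop's axis, so that a tool tilted along the prop passes and an upright one does not.
- mouth (a point): Centre of the upper mouth of the fixed outer tube (52 mm in diameter at its rim, 47 mm below), 95 mm along the axis. Axes as the frame's. 42 mm below the rim the outer tube has a window on each side (frame +y and -y), into which the buttons' latch tongues snap when the middle tube is home.
- collar (a point): Centre of the black collar atop the middle tube (26 mm in diameter), level with the middle of its two buttons. z runs up along the prop, y joins the buttons. Collar 42 (x) x 36 (y) x 36 mm (z). The buttons stand out of its +y and -y sides, with flat faces 22 (x) x 24 mm (z); 56 mm over both faces when out, 41 mm when fully pinched.
- pad (a point): Centre of the flat top of the rubber rest pad (a disc 38 mm in diameter, 10 mm thick) on the inner tube (18 mm in diameter). z runs along the prop, upwards. Home, this point is 30 mm above the collar point along the axis and the pad's underside 2 mm above the collar.
- tube_inner (a joint): How far the inner tube is pushed into the middle tube, m: 0 = all out, 0.055 = home on a hard stop. It rubs with about 3 N and stays where it is left. A spring ball makes a stiff spot between about 0.041 and 0.048 (some 10 to 16 N in all), past which it clicks home by itself; the click holds it in.
- tube_middle (a joint): How far the middle tube is pushed into the outer tube, m: 0 = all out, 0.050 = home on a hard stop. Locked at 0 unless both buttons are pinched nearly fully; then rubs with 4 N; under way the bore keeps the tongues in, even with the buttons let go (2 N more). From 0.045 a spring buffer pushes back with 10 to 14 N: let go unlocked it rises again, up to 0.045; pinched buttons cannot lock.
- button_a (a joint): How far the button on the collar's +y side is pressed in, m: 0 = out (locked), 0.0075 = fully in. Spring: 3 N to start, 6 N fully in. Let go, it comes out to 0 and locks only if the middle tube is within 1 mm of home (or at 0, all out); in between it comes out by about 2 mm only. A push on the pad with the buttons free clicks them out at home.
- button_b (a joint): The same for the button on the collar's -y side.
- tool_plane: Bystander: wooden hand plane, 150 x 52 mm, 80 mm tall, lying on the bench in front of the frame. Origin at the centre of its underside, x along it.
- offcut: Bystander: wooden offcut 45 x 110 x 28 mm on the bench. Origin at the centre of its underside.
- cup: Bystander: red plastic cup, 64 mm in diameter, 75 mm tall, standing on the bench. Origin at the centre of its underside.

How it is judged:
By the outcome, as a careful person would: the job done as asked, in the order asked, and still so for the second after the job is handed in, with the robot touching nothing.
It also fails if it takes over 50 s, if anything falls off the work surface, if the arm or the gripper's body presses on something with over 40 N, if the wrist force passes 120 N, or if a joint passes its speed limit or range.

## Working session

There is one attempt and no reset: what is moved stays moved. The work goes in short steps, Python scripts to look and compute and a tool call to move; the robot and the scene stay as the last step left them, time stands still between calls to the robot, and variables do not carry over. Pictures are saved under pics/ and viewed, at most 10 in all, crops included, and the job is handed in when it is done.

Besides the shell and the picture viewer there is one more tool, called after "Call:" as name([rows], argument=value, ...), one row to a line, values as JSON. step_arm: Moves the arm, as the interface text tells. Its arguments: {"type":"object","properties":{"commands":{"type":"array","items":{"type":"object","properties":{"rx":{"type":"number"},"ry":{"type":"number"},"rz":{"type":"number"},"tx":{"type":"number"},"ty":{"type":"number"},"tz":{"type":"number"},"claw":{"type":"number"}}}}},"required":["commands"]}

```bash
mkdir -p pics; ls
python3 - <<'E'
from rig import arm
import cv2
s=arm.observe();print({k:s[k] for k in('t','tool_pos','orientation','gripper_width','force')})
for n in('scene','side','wrist'):
    c=arm.read_camera(n);cv2.imwrite(f'pics/{n}0.png',c['image'][:,:,::-1]);print(n,{k:v for k,v in c.items() if k!='image'})
E
```

```text
pics
{'t': 0.0, 'tool_pos': array([299.4020167 , 604.59846356, 403.41882213]), 'orientation': array([-2.54155884e-04,  2.27859608e-01,  9.73693396e-01, -1.05140135e-03]), 'gripper_width': 88.00687151548581, 'force': array([ 0.25146119, -0.61973121,  0.15053742])}
scene {'vertical_fov': 44.93246544387763, 'cx': 313.33286575283773, 'cy': 201.069204487458, 'rvec': array([ 0.96841399,  2.61548495, -0.84780969]), 'tvec': array([ 428.39510714, -172.59521347, 1548.8052774 ])}
side {'vertical_fov': 46.458681753982, 'cx': 325.46312778580597, 'cy': 198.4319911341521, 'rvec': array([ 1.13564706,  2.48658143, -0.84214911]), 'tvec': array([ 352.12076803, -200.36382449, 1359.27521396])}
wrist {'vertical_fov': 61.402719642284254, 'cx': 315.7914950134947, 'cy': 197.4491961777211, 'mount': array([[ 2.23353701e-04, -9.50443411e-01, -3.10897526e-01,
         8.04846079e+01],
       [ 9.99999544e-01, -7.65406975e-05,  9.52407707e-04,
        -2.81681365e-02],
       [-9.29005944e-04, -3.10897597e-01,  9.50442960e-01,
         1.95738596e+01],
       [ 0.00000000e+00,  0.00000000e+00,  0.00000000e+00,
         1.00000000e+00]])}
```

View pics/scene0.png

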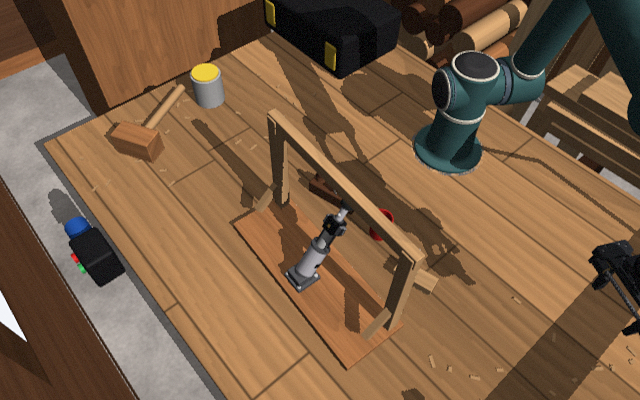

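View pics/side0.png

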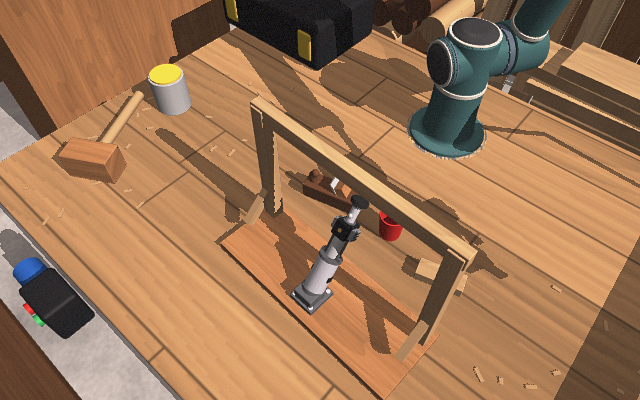

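Run:
```python
import cv2
a=cv2.imread('pics/scene0.png')[100:380,225:445];b=cv2.imread('pics/side0.png')[90:400,215:480]
b=b[:,:]
cv2.imwrite('pics/sc_c.png',cv2.resize(a,None,fx=2.1,fy=2.1,interpolation=cv2.INTER_CUBIC))
cv2.imwrite('pics/si_c.png',cv2.resize(b,None,fx=1.9,fy=1.9,interpolation=cv2.INTER_CUBIC))
```

```text
(no output)
```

View pics/sc_c.png

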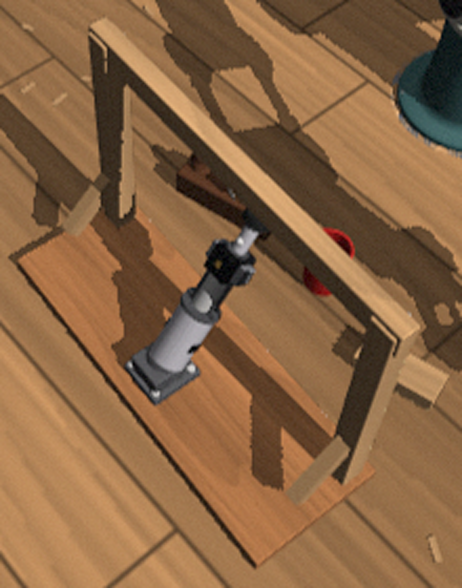

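View pics/si_c.png

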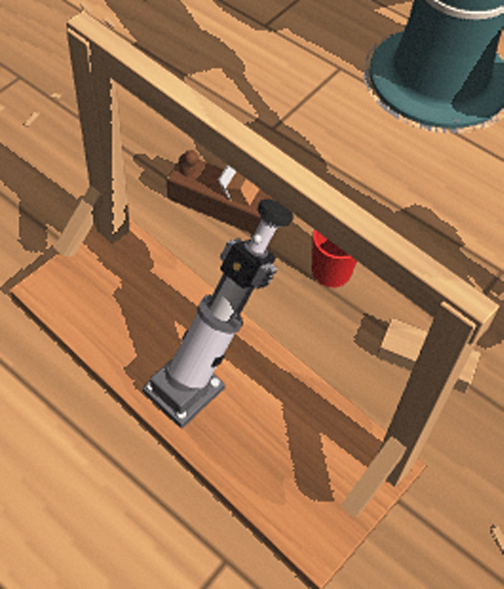

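```bash
cat > h.py <<'E'
import numpy as np, cv2
from scipy.spatial.transform import Rotation as R
U=np.array([-np.sin(np.radians(35)),0,np.cos(np.radians(35))])
def ax(s): return np.array([0,0,45])+s*U
def proj(c,P):
    f=200/np.tan(np.radians(c['vertical_fov']/2))
    K=np.array([[f,0,c['cx']],[0,f,c['cy']],[0,0,1.]])
    return cv2.projectPoints(np.atleast_2d(P).astype(float),c['rvec'],c['tvec'],K,None)[0][:,0]
def world(p,P): return R.from_euler('z',p[2]).apply(P)+[p[0],p[1],0]
def wristcam(c,s):
    q=s['orientation'];T=np.eye(4);T[:3,:3]=R.from_quat([*q[1:],q[0]]).as_matrix();T[:3,3]=s['tool_pos']
    M=np.linalg.inv(T@c['mount']);d=dict(c);d['rvec']=R.from_matrix(M[:3,:3]).as_rotvec();d['tvec']=M[:3,3];return d
E
cat > fit.py <<'E'
from h import *
from rig import arm
from scipy.optimize import least_squares
sc=arm.read_camera('scene');si=arm.read_camera('side')
a=lambda x,y:(225+x/2.1,100+y/2.1)
b=lambda x,y:(215+x/1.9,90+y/1.9)
fx=[(60,-250,22),(60,250,22),(-120,250,22),ax(95)]
obs=[(sc,fx,[a(12,258),a(254,562),a(375,473),a(203,302)]),(si,fx,[b(12,290),b(322,584),b(427,467),b(221,311)])]
def res(p):
    r=[]
    for c,P,o in obs: r+=list((proj(c,world(p,np.array(P)))-o).ravel())
    r+=list((proj(sc,world(p,ax(p[3])))-a(231,263)).ravel())
    r+=list((proj(si,world(p,ax(p[3])))-b(248,262)).ravel())
    r+=list((proj(si,world(p,ax(p[4])))-b(277,211)).ravel())
    return np.array(r)
for y in(-.8,0,.8):
    s=least_squares(res,[600,200,y,170,255],x_scale=[100,100,1,100,100]);print(s.x,s.cost)
np.set_printoptions(precision=1,suppress=True)
print(res(s.x).reshape(-1,2))
E
python3 fit.py
```

```text
[ 6.52651486e+02  6.08743343e+01 -6.74248863e-02  1.62033050e+02
  2.28244154e+02] 12.883026280151379
[ 6.52651486e+02  6.08743345e+01 -6.74248854e-02  1.62033051e+02
  2.28244154e+02] 12.883026280151427
[ 6.52651486e+02  6.08743344e+01 -6.74248861e-02  1.62033051e+02
  2.28244154e+02] 12.883026280151336
[[ 2.1 -0.2]
 [ 1.   1. ]
 [ 0.7 -1.6]
 [-0.5  1.2]
 [-1.5 -1.6]
 [-1.   2.4]
 [ 0.3 -1.6]
 [ 0.3  0.4]
 [-0.5 -0.4]
 [ 0.1  0.1]
 [-0.5 -0.2]]
```

```bash
cat > go.py <<'E'
import sys
from h import *
from rig import arm
np.set_printoptions(precision=2,suppress=True)
P=[652.65,60.87,-.0674]
try: P=list(map(float,open('pose.txt').read().split()))
except: pass
def target(s,dx=0,dy=0):  # tcp at distance s along the prop axis, dx,dy along frame-tilted tool axes
    Z=R.from_euler('z',P[2]).as_matrix()
    M=Z@np.array([[-U[2],0,-U[0]],[0,1,0],[U[0],0,-U[2]]])
    return world(P,ax(s))+M@[dx,dy,0],M
def delta(s,dx=0,dy=0):
    o=arm.observe();q=o['orientation'];C=R.from_quat([*q[1:],q[0]]).as_matrix()
    p,M=target(s,dx,dy)
    return C.T@(p-o['tool_pos']),np.degrees(R.from_matrix(C.T@M).as_rotvec()),o
if __name__=='__main__':
    t,r,o=delta(*map(float,sys.argv[1:]))
    print('shift',t,'rot',r,'| t',o['t'],'pos',o['tool_pos'],'F',o['force'],'w',o['gripper_width'],o['grasp_force'],'q',o['joint_positions'])
E
python3 go.py 440
python3 - <<'E'
from h import *
from rig import arm
P=[652.65,60.87,-.0674]
for n in('scene','side'):
    c=arm.read_camera(n)
    for x,z in((-90,325),(-90,334)):
        print(n,x,z,proj(c,world(P,np.array([(x+12,-200,z),(x+12,200,z),(x+12,200,z+36)]))).round(1).tolist())
E
```

```text
shift [-324.65 -427.19   -0.92] rot [ -6.93 -34.56 -21.76] | t 0.25 pos [299.48 604.76 404.04] F [ 0.06  0.   -0.13] w 88.17677727476325 0.0 q [ 1.07  0.26  1.6   0.    1.27 -0.04]
scene -90 325 [[278.9, 135.4], [396.1, 256.2], [398.9, 246.6]]
scene -90 334 [[278.7, 132.7], [396.8, 253.8], [399.7, 244.1]]
side -90 325 [[267.4, 127.9], [437.9, 256.0], [442.8, 243.6]]
side -90 334 [[267.0, 124.4], [439.1, 253.0], [444.1, 240.3]]
```

Call:
step_arm([
  {"tx": -325, "ty": -427, "rx": -7, "ry": -34.5, "rz": -22, "claw": 0},
  {"tx": -325, "ty": -427, "rx": -7, "ry": -34.5, "rz": -22, "claw": 0},
  {"tx": -325, "ty": -427, "rx": -7, "ry": -34.5, "rz": -22, "claw": 0},
  {"tx": -325, "ty": -427, "rx": -7, "ry": -34.5, "rz": -22, "claw": 0},
  {"tx": -325, "ty": -427, "rx": -7, "ry": -34.5, "rz": -22, "claw": 0},
])

```text
schema error: expected keys rx, ry, rz, tx, ty, tz, claw
```

```bash
python3 go.py 440
```

```text
shift [-324.66 -427.27   -0.8 ] rot [ -6.89 -34.55 -21.77] | t 0.35 pos [299.5  604.84 404.4 ] F [-0.68 -0.69 -0.23] w 87.98422708699253 0.0 q [ 1.07  0.26  1.6  -0.    1.27 -0.04]
```

Call:
step_arm([
  {"tx": -325, "ty": -427, "tz": 0, "rx": -7, "ry": -34.5, "rz": -22, "claw": 0},
  {"tx": -325, "ty": -427, "tz": 0, "rx": -7, "ry": -34.5, "rz": -22, "claw": 0},
  {"tx": -325, "ty": -427, "tz": 0, "rx": -7, "ry": -34.5, "rz": -22, "claw": 0},
  {"tx": -325, "ty": -427, "tz": 0, "rx": -7, "ry": -34.5, "rz": -22, "claw": 0},
  {"tx": -325, "ty": -427, "tz": 0, "rx": -7, "ry": -34.5, "rz": -22, "claw": 0},
])

```text
t: 0.77
tool_pos: [339.1, 398.9, 404.9]
orientation: [0.263, 0.056, 0.963, -0.008]
force: [0.3, -0.6, -0.1]
gripper_width: 56.8
grasp_force: 0.0
```

```bash
python3 go.py 440
```

```text
shift [ -86.39 -312.05   45.06] rot [-0.7  -4.48 -2.6 ] | t 0.7667 pos [339.1  398.89 404.87] F [ 0.26 -0.6  -0.06] w 56.76240637516992 0.0 q [ 0.97 -0.1   2.04 -0.55  0.99 -0.23]
```

Call:
step_arm([
  {"tx": -86, "ty": -312, "tz": 45, "rx": -0.7, "ry": -4.5, "rz": -2.6, "claw": 0},
  {"tx": -86, "ty": -312, "tz": 45, "rx": -0.7, "ry": -4.5, "rz": -2.6, "claw": 0},
  {"tx": -86, "ty": -312, "tz": 45, "rx": -0.7, "ry": -4.5, "rz": -2.6, "claw": 0},
  {"tx": -86, "ty": -312, "tz": 45, "rx": -0.7, "ry": -4.5, "rz": -2.6, "claw": 0},
  {"tx": -86, "ty": -312, "tz": 45, "rx": -0.7, "ry": -4.5, "rz": -2.6, "claw": 0},
])

```text
t: 1.18
tool_pos: [376.7, 194.0, 404.6]
orientation: [0.299, 0.034, 0.954, -0.01]
force: [0.8, 0.1, -0.4]
gripper_width: 23.6
grasp_force: 0.0
```

```bash
python3 go.py 440
```

```text
shift [ -27.02 -114.13   17.54] rot [-0.01 -0.2  -0.18] | t 1.1833 pos [376.72 193.97 404.59] F [ 0.83  0.14 -0.4 ] w 23.64138380513223 0.0 q [ 0.55 -0.39  2.28 -0.48  0.8  -0.69]
```

Call:
step_arm([
  {"tx": -27, "ty": -114, "tz": 17, "rx": 0, "ry": -0.2, "rz": -0.2, "claw": 0},
  {"tx": -27, "ty": -114, "tz": 17, "rx": 0, "ry": -0.2, "rz": -0.2, "claw": 0},
  {"tx": -27, "ty": -114, "tz": 17, "rx": 0, "ry": -0.2, "rz": -0.2, "claw": 0},
  {"tx": -27, "ty": -114, "tz": 17, "rx": 0, "ry": -0.2, "rz": -0.2, "claw": 0},
  {"tx": -27, "ty": -114, "tz": 17, "rx": 0, "ry": -0.2, "rz": -0.2, "claw": 0},
])

```text
t: 1.6
tool_pos: [401.1, 77.0, 406.1]
orientation: [0.3, 0.036, 0.953, -0.011]
force: [0.3, 0.3, -0.6]
gripper_width: 0.7
grasp_force: 0.0
```

```bash
python3 go.py 440;python3 - <<'E'
from h import *
from rig import arm
import numpy as np
a=cv2.resize(arm.read_camera('side')['image'][150:310,270:430],None,fx=3.5,fy=3.5,interpolation=cv2.INTER_CUBIC)
s=arm.observe();np.save('w1.npy',np.r_[s['tool_pos'],s['orientation']])
cv2.imwrite('pics/side1.png',a[:,:,::-1]);c=arm.read_camera('wrist')
cv2.imwrite('pics/w1.png',c['image'][:,:,::-1])
P=[652.65,60.87,-.0674];d=wristcam(c,s)
for n in(95,162,228): print(n,proj(d,world(P,ax(n))))
E
```

```text
shift [0.62 0.86 0.36] rot [-0.28 -0.02 -0.42] | t 1.6 pos [401.08  76.99 406.07] F [ 0.31  0.27 -0.58] w 0.6820552539774619 0.0 q [ 0.19 -0.47  2.32 -0.24  0.71 -1.17]
95 [[316.02636393 172.16140361]]
162 [[315.89846691 192.10273354]]
228 [[315.69588035 223.68943575]]
```

View pics/w1.png

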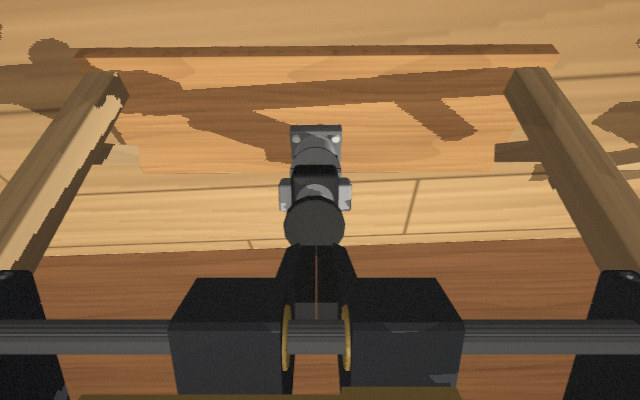

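View pics/side1.png

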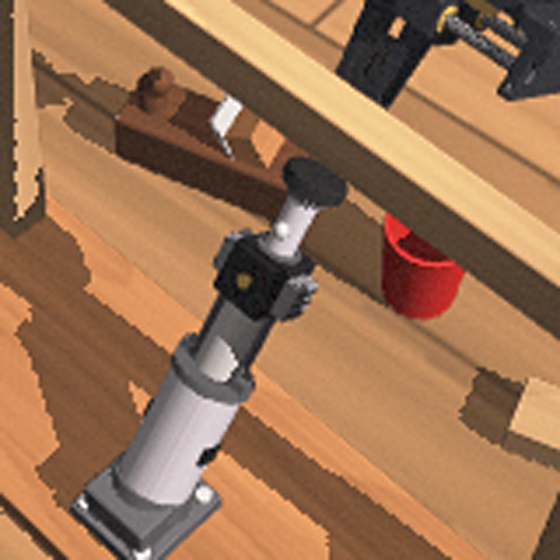

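Call:
step_arm([
  {"tx": 0, "ty": 0, "tz": 20, "rx": 0, "ry": 0, "rz": -0.4, "claw": 0},
  {"tx": 0, "ty": 0, "tz": 30, "rx": 0, "ry": 0, "rz": -0.4, "claw": 0},
  {"tx": 0, "ty": 0, "tz": 35, "rx": 0, "ry": 0, "rz": -0.4, "claw": 0},
  {"tx": 0, "ty": 0, "tz": 38, "rx": 0, "ry": 0, "rz": -0.4, "claw": 0},
  {"tx": 0, "ty": 0, "tz": 38, "rx": 0, "ry": 0, "rz": -0.4, "claw": 0},
])

```text
t: 2.12
tool_pos: [422.5, 79.1, 373.5]
orientation: [0.299, 0.028, 0.954, -0.012]
force: [0.4, 0.0, -0.3]
gripper_width: 0.5
grasp_force: 0.0
```

```bash
python3 go.py 402
```

```text
shift [-0.62 -2.71 -0.48] rot [-0.03 -0.2   0.48] | t 2.1167 pos [422.53  79.11 373.54] F [ 0.44  0.01 -0.31] w 0.4635206776392902 0.0 q [ 0.19 -0.39  2.33 -0.25  0.62 -1.16]
```

Call:
step_arm([
  {"tx": -0.6, "ty": -2.7, "tz": 0, "rx": 0, "ry": -0.2, "rz": 0.5, "claw": 0},
  {"tx": -0.6, "ty": -2.7, "tz": 4, "rx": 0, "ry": -0.2, "rz": 0.5, "claw": 0},
  {"tx": -0.6, "ty": -2.7, "tz": 8, "rx": 0, "ry": -0.2, "rz": 0.5, "claw": 0},
  {"tx": -0.6, "ty": -2.7, "tz": 12, "rx": 0, "ry": -0.2, "rz": 0.5, "claw": 0},
  {"tx": -0.6, "ty": -2.7, "tz": 14, "rx": 0, "ry": -0.2, "rz": 0.5, "claw": 0},
])

```text
t: 2.53
tool_pos: [431.5, 74.8, 363.8]
orientation: [0.302, 0.034, 0.953, -0.01]
force: [-0.9, 1.6, 2.1]
gripper_width: 0.1
grasp_force: 1.2
```

```bash
python3 go.py 388
```

```text
shift [1.34 0.98 0.24] rot [-0.05  0.23 -0.17] | t 2.5333 pos [431.49  74.81 363.8 ] F [-0.94  1.61  2.06] w 0.05427912821407479 1.1770527676708298 q [ 0.17 -0.36  2.34 -0.25  0.58 -1.16]
```

Call:
step_arm([
  {"tx": 0.5, "ty": 0.5, "tz": 3, "rx": 0, "ry": 0, "rz": 0, "claw": 0},
  {"tx": 0.5, "ty": 0.5, "tz": 6, "rx": 0, "ry": 0, "rz": 0, "claw": 0},
  {"tx": 0.5, "ty": 0.5, "tz": 9, "rx": 0, "ry": 0, "rz": 0, "claw": 0},
  {"tx": 0.5, "ty": 0.5, "tz": 12, "rx": 0, "ry": 0, "rz": 0, "claw": 0},
  {"tx": 0.5, "ty": 0.5, "tz": 14, "rx": 0, "ry": 0, "rz": 0, "claw": 0},
])

```text
t: 2.95
tool_pos: [438.9, 74.7, 351.5]
orientation: [0.302, 0.034, 0.953, -0.01]
force: [0.4, -0.5, 2.9]
gripper_width: 0.0
grasp_force: 1.2
```

```bash
python3 go.py 374
```

```text
shift [ 0.4   0.63 -0.06] rot [-0.08  0.15 -0.15] | t 2.95 pos [438.94  74.67 351.55] F [ 0.37 -0.47  2.92] w 0.04949741585924116 1.1763677603448741 q [ 0.16 -0.33  2.34 -0.26  0.54 -1.15]
```

Call:
step_arm([
  {"tx": 0.3, "ty": 0.5, "tz": 2, "rx": 0, "ry": 0, "rz": 0, "claw": 0},
  {"tx": 0.3, "ty": 0.5, "tz": 4, "rx": 0, "ry": 0, "rz": 0, "claw": 0},
  {"tx": 0.3, "ty": 0.5, "tz": 6, "rx": 0, "ry": 0, "rz": 0, "claw": 0},
  {"tx": 0.3, "ty": 0.5, "tz": 8, "rx": 0, "ry": 0, "rz": 0, "claw": 0},
  {"tx": 0.3, "ty": 0.5, "tz": 10, "rx": 0, "ry": 0, "rz": 0, "claw": 0},
])

```text
t: 3.37
tool_pos: [444.1, 74.7, 343.8]
orientation: [0.302, 0.034, 0.953, -0.011]
force: [-1.9, -3.0, 5.0]
gripper_width: 0.4
grasp_force: 2.5
```

```bash
python3 go.py 364
```

```text
shift [0.16 0.3  0.6 ] rot [-0.12  0.14 -0.14] | t 3.3667 pos [444.11  74.65 343.76] F [-1.88 -3.03  4.96] w 0.4297573428831775 2.498176174121909 q [ 0.16 -0.3   2.34 -0.27  0.52 -1.14]
```

Call:
step_arm([
  {"tx": 0, "ty": 0.3, "tz": 1.5, "rx": 0, "ry": 0, "rz": 0, "claw": 0},
  {"tx": 0, "ty": 0.3, "tz": 3, "rx": 0, "ry": 0, "rz": 0, "claw": 0},
  {"tx": 0, "ty": 0.3, "tz": 4.5, "rx": 0, "ry": 0, "rz": 0, "claw": 0},
  {"tx": 0, "ty": 0.3, "tz": 6, "rx": 0, "ry": 0, "rz": 0, "claw": 0},
])

```text
t: 3.7
tool_pos: [447.5, 74.9, 338.7]
orientation: [0.301, 0.034, 0.953, -0.011]
force: [-23.6, 0.5, 24.5]
gripper_width: 0.7
grasp_force: 16.9
```

```bash
python3 go.py 358
```

```text
shift [-0.   -0.17  0.56] rot [-0.1   0.09 -0.16] | t 3.7 pos [447.46  74.89 338.72] F [-23.56   0.46  24.45] w 0.6558930988493197 16.87829888483975 q [ 0.16 -0.29  2.34 -0.27  0.51 -1.14]
```

Call:
step_arm([
  {"tx": 0, "ty": 0, "tz": -6, "rx": 0, "ry": 0, "rz": 0, "claw": 0},
  {"tx": 0, "ty": 0, "tz": -22, "rx": 0, "ry": 0, "rz": 0, "claw": 88},
  {"tx": 0, "ty": 0, "tz": -22, "rx": 0, "ry": 0, "rz": 0, "claw": 88},
  {"tx": 0, "ty": 0, "tz": -22, "rx": 0, "ry": 0, "rz": 0, "claw": 88},
  {"tx": 0, "ty": 0, "tz": -22, "rx": 0, "ry": 0, "rz": 0, "claw": 88},
])

```text
t: 4.12
tool_pos: [434.8, 75.8, 355.6]
orientation: [0.301, 0.033, 0.953, -0.01]
force: [0.0, -0.5, 0.2]
gripper_width: 24.8
grasp_force: 0.0
```

Call:
step_arm([
  {"tx": 0, "ty": 0, "tz": 0, "rx": 0, "ry": 0, "rz": 0, "claw": 88},
  {"tx": 0, "ty": 0, "tz": 0, "rx": 0, "ry": 0, "rz": 0, "claw": 88},
  {"tx": 0, "ty": 0, "tz": 0, "rx": 0, "ry": 0, "rz": 0, "claw": 88},
  {"tx": 0, "ty": 0, "tz": 0, "rx": 0, "ry": 0, "rz": 0, "claw": 88},
])

```text
t: 4.45
tool_pos: [435.1, 75.7, 356.0]
orientation: [0.301, 0.034, 0.953, -0.011]
force: [0.2, 0.1, -0.0]
gripper_width: 51.7
grasp_force: 0.0
```

```bash
python3 go.py 380;python3 - <<'E'
from h import *
from rig import arm
a=cv2.resize(arm.read_camera('side')['image'][150:310,270:430],None,fx=2.5,fy=2.5,interpolation=cv2.INTER_CUBIC)
s=arm.observe()
c=arm.read_camera('wrist')
b=cv2.resize(c['image'][120:320,220:420],None,fx=2,fy=2,interpolation=cv2.INTER_CUBIC)
cv2.imwrite('pics/m2.png',np.hstack([a,b])[:,:,::-1])
P=[652.65,60.87,-.0674];d=wristcam(c,s)
for n in(95,162.5,192.5): print(n,proj(d,world(P,ax(n))))
print(proj(d,world(P,ax(162.5)+[0,28,0])),proj(d,world(P,ax(162.5)-[0,28,0])))
E
```

```text
shift [-0.29 -0.17 -0.17] rot [-0.09  0.09 -0.14] | t 4.45 pos [435.06  75.73 355.97] F [ 0.23  0.11 -0.05] w 51.71599103566237 0.0 q [ 0.17 -0.34  2.34 -0.26  0.56 -1.15]
95 [[316.02013587 189.55576075]]
162.5 [[316.00934709 220.61781365]]
192.5 [[316.00214231 241.36111725]]
[[360.34562864 220.51752247]] [[271.69133572 220.71806351]]
```

View pics/m2.png

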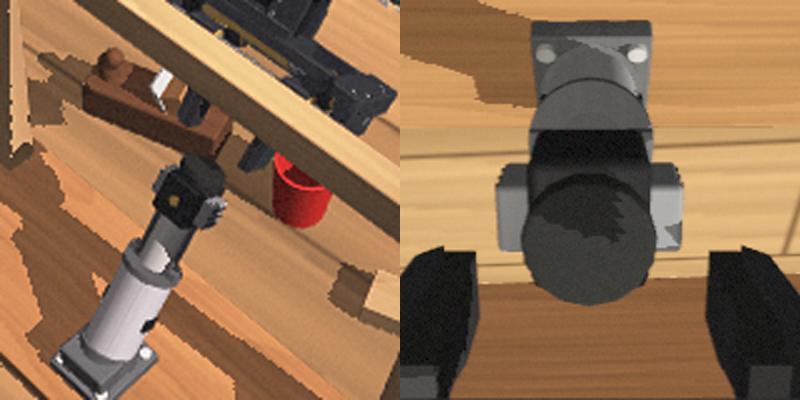

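Call:
step_arm([
  {"tx": 0, "ty": -0.6, "tz": 0, "rx": 0, "ry": 0, "rz": 0, "claw": 88},
  {"tx": 0, "ty": -0.6, "tz": 0, "rx": 0, "ry": 0, "rz": 0, "claw": 88},
  {"tx": 0, "ty": -0.6, "tz": 0, "rx": 0, "ry": 0, "rz": 0, "claw": 88},
  {"tx": -0.3, "ty": -0.6, "tz": 15, "rx": 0, "ry": 0, "rz": 0, "claw": 88},
  {"tx": -0.3, "ty": -0.6, "tz": 25, "rx": 0, "ry": 0, "rz": 0, "claw": 88},
])

```text
t: 4.97
tool_pos: [450.0, 74.2, 336.3]
orientation: [0.302, 0.033, 0.953, -0.01]
force: [0.4, -0.4, 0.1]
gripper_width: 87.8
grasp_force: 0.0
```

Call:
step_arm([
  {"tx": 0, "ty": 0, "tz": 15, "rx": 0, "ry": 0, "rz": 0, "claw": 88},
  {"tx": 0, "ty": 0, "tz": 25, "rx": 0, "ry": 0, "rz": 0, "claw": 88},
  {"tx": 0, "ty": 0, "tz": 35, "rx": 0, "ry": 0, "rz": 0, "claw": 66},
  {"tx": 0, "ty": 0, "tz": 39, "rx": 0, "ry": 0, "rz": 0, "claw": 66},
  {"tx": 0, "ty": 0, "tz": 39, "rx": 0, "ry": 0, "rz": 0, "claw": 66},
])

```text
t: 5.38
tool_pos: [472.0, 72.5, 302.9]
orientation: [0.3, 0.034, 0.953, -0.011]
force: [-0.3, -0.1, 0.3]
gripper_width: 69.9
grasp_force: 0.0
```

```bash
python3 go.py 316 0 -0.5
```

```text
shift [-0.35  0.09 -0.9 ] rot [-0.11 -0.01 -0.14] | t 5.3833 pos [472.    72.47 302.91] F [-0.3  -0.11  0.33] w 69.85271005232893 0.0 q [ 0.15 -0.19  2.33 -0.31  0.41 -1.11]
```

Call:
step_arm([
  {"tx": -0.3, "ty": 0, "tz": -0.5, "rx": 0, "ry": 0, "rz": 0, "claw": 50},
  {"tx": -0.3, "ty": 0, "tz": -0.5, "rx": 0, "ry": 0, "rz": 0, "claw": 50},
  {"tx": -0.3, "ty": 0, "tz": -0.5, "rx": 0, "ry": 0, "rz": 0, "claw": 50},
  {"tx": -0.3, "ty": 0, "tz": -0.5, "rx": 0, "ry": 0, "rz": 0, "claw": 50},
])

```text
t: 5.72
tool_pos: [471.9, 72.7, 305.4]
orientation: [0.302, 0.033, 0.953, -0.01]
force: [1.6, -0.2, -1.2]
gripper_width: 50.2
grasp_force: 4.5
```

Call:
step_arm([
  {"tx": 0, "ty": 0, "tz": 0, "rx": 0, "ry": 0, "rz": 0, "claw": 36},
  {"tx": 0, "ty": 0, "tz": 0, "rx": 0, "ry": 0, "rz": 0, "claw": 36},
  {"tx": 0, "ty": 0, "tz": 0, "rx": 0, "ry": 0, "rz": 0, "claw": 36},
  {"tx": 0, "ty": 0, "tz": 0, "rx": 0, "ry": 0, "rz": 0, "claw": 36},
])

```text
t: 6.05
tool_pos: [472.1, 72.4, 305.3]
orientation: [0.302, 0.034, 0.953, -0.011]
force: [0.4, -2.8, 1.9]
gripper_width: 40.1
grasp_force: 30.0
```

```bash
python3 go.py 316 0 -0.5
```

```text
shift [1.09 0.15 1.  ] rot [-0.09  0.18 -0.14] | t 6.05 pos [472.08  72.4  305.29] F [ 0.44 -2.76  1.86] w 40.13680025224517 30.000191625586012 q [ 0.14 -0.19  2.33 -0.31  0.42 -1.11]
```

Call:
step_arm([
  {"tx": 0, "ty": 0, "tz": 2, "rx": 0, "ry": 0, "rz": 0, "claw": 36},
  {"tx": 0, "ty": 0, "tz": 4, "rx": 0, "ry": 0, "rz": 0, "claw": 36},
  {"tx": 0, "ty": 0, "tz": 6, "rx": 0, "ry": 0, "rz": 0, "claw": 36},
  {"tx": 0, "ty": 0, "tz": 8, "rx": 0, "ry": 0, "rz": 0, "claw": 36},
])

```text
t: 6.38
tool_pos: [476.9, 72.1, 298.4]
orientation: [0.302, 0.034, 0.953, -0.011]
force: [0.7, -4.5, 2.0]
gripper_width: 39.8
grasp_force: 30.0
```

```bash
python3 go.py 308 0 -0.5
```

```text
shift [1.09 0.11 0.6 ] rot [-0.09  0.17 -0.14] | t 6.3833 pos [476.89  72.12 298.42] F [ 0.68 -4.51  2.05] w 39.84869428265 30.000256092462223 q [ 0.14 -0.17  2.33 -0.32  0.4  -1.1 ]
```

Call:
step_arm([
  {"tx": 0, "ty": 0.3, "tz": 4, "rx": 0, "ry": 0, "rz": 0, "claw": 36},
  {"tx": 0, "ty": 0.3, "tz": 8, "rx": 0, "ry": 0, "rz": 0, "claw": 36},
  {"tx": 0, "ty": 0.3, "tz": 12, "rx": 0, "ry": 0, "rz": 0, "claw": 36},
  {"tx": 0, "ty": 0.3, "tz": 16, "rx": 0, "ry": 0, "rz": 0, "claw": 36},
  {"tx": 0, "ty": 0.3, "tz": 18, "rx": 0, "ry": 0, "rz": 0, "claw": 36},
])

```text
t: 6.8
tool_pos: [487.4, 71.5, 283.4]
orientation: [0.302, 0.034, 0.953, -0.011]
force: [0.4, -6.3, 1.5]
gripper_width: 40.5
grasp_force: 30.0
```

Call:
step_arm([
  {"tx": 0, "ty": 0.3, "tz": 4, "rx": 0, "ry": 0, "rz": 0, "claw": 36},
  {"tx": 0, "ty": 0.3, "tz": 8, "rx": 0, "ry": 0, "rz": 0, "claw": 36},
  {"tx": 0, "ty": 0.3, "tz": 12, "rx": 0, "ry": 0, "rz": 0, "claw": 36},
  {"tx": 0, "ty": 0.3, "tz": 14, "rx": 0, "ry": 0, "rz": 0, "claw": 36},
  {"tx": 0, "ty": 0.3, "tz": 14, "rx": 0, "ry": 0, "rz": 0, "claw": 36},
])

```text
t: 7.22
tool_pos: [495.5, 71.1, 271.8]
orientation: [0.302, 0.034, 0.953, -0.011]
force: [6.7, -7.6, -3.2]
gripper_width: 40.2
grasp_force: 30.0
```

```bash
python3 go.py 275 0 -0.5
```

```text
shift [ 1.13 -0.1   1.09] rot [-0.12  0.13 -0.15] | t 7.2167 pos [495.54  71.07 271.81] F [ 6.65 -7.64 -3.23] w 40.240806194709585 30.00007659296898 q [ 0.13 -0.09  2.32 -0.37  0.33 -1.05]
```

Call:
step_arm([
  {"tx": 0, "ty": 0, "tz": 0, "rx": 0, "ry": 0, "rz": 0, "claw": 74},
  {"tx": 0, "ty": 0, "tz": 0, "rx": 0, "ry": 0, "rz": 0, "claw": 74},
  {"tx": 0, "ty": 0, "tz": 0, "rx": 0, "ry": 0, "rz": 0, "claw": 74},
  {"tx": 0, "ty": 0, "tz": 0, "rx": 0, "ry": 0, "rz": 0, "claw": 74},
  {"tx": 0.5, "ty": 0, "tz": -10, "rx": 0, "ry": 0, "rz": 0, "claw": 74},
])

```text
t: 7.63
tool_pos: [488.4, 72.2, 278.5]
orientation: [0.3, 0.033, 0.953, -0.01]
force: [-0.4, 0.1, -1.1]
gripper_width: 71.3
grasp_force: 0.0
```

Call:
step_arm([
  {"tx": 0.5, "ty": 0, "tz": -20, "rx": 0, "ry": 0, "rz": 0, "claw": 74},
  {"tx": 0.5, "ty": 0, "tz": -50, "rx": 0, "ry": 0, "rz": 0, "claw": 74},
  {"tx": 0.5, "ty": 0, "tz": -56, "rx": 0, "ry": 0, "rz": 0, "claw": 74},
  {"tx": 0.5, "ty": 0, "tz": -56, "rx": 0, "ry": 0, "rz": 0, "claw": 74},
  {"tx": 0.5, "ty": 0, "tz": -56, "rx": 0, "ry": 0, "rz": 0, "claw": 0},
])

```text
t: 8.05
tool_pos: [456.3, 74.5, 325.6]
orientation: [0.302, 0.033, 0.953, -0.01]
force: [0.0, -0.3, 0.7]
gripper_width: 69.2
grasp_force: 0.0
```

```bash
python3 go.py 320 0 -0.5;python3 - <<'E'
from h import *
from rig import arm
a=cv2.resize(arm.read_camera('side')['image'][150:310,270:430],None,fx=2.5,fy=2.5,interpolation=cv2.INTER_CUBIC)
c=arm.read_camera('wrist')
b=cv2.resize(c['image'][120:320,220:420],None,fx=2,fy=2,interpolation=cv2.INTER_CUBIC)
cv2.imwrite('pics/m3.png',np.hstack([a,b])[:,:,::-1])
E
```

```text
shift [-0.18 -0.87 22.79] rot [-0.04  0.21 -0.14] | t 8.05 pos [456.29  74.51 325.64] F [ 0.05 -0.27  0.65] w 69.23700033006412 0.0 q [ 0.16 -0.25  2.34 -0.29  0.47 -1.13]
```

View pics/m3.png

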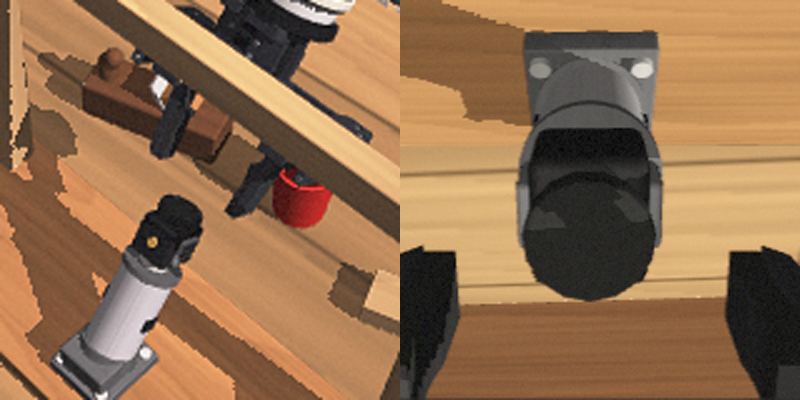

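Call:
step_arm([
  {"tx": 0, "ty": -0.8, "tz": 0, "rx": 0, "ry": 0, "rz": 0, "claw": 0},
  {"tx": 0, "ty": -0.8, "tz": 0, "rx": 0, "ry": 0, "rz": 0, "claw": 0},
  {"tx": 0, "ty": -0.8, "tz": 0, "rx": 0, "ry": 0, "rz": 0, "claw": 0},
  {"tx": 0, "ty": -0.8, "tz": 0, "rx": 0, "ry": 0, "rz": 0, "claw": 0},
  {"tx": 0, "ty": -0.8, "tz": 5, "rx": 0, "ry": 0, "rz": 0, "claw": 0},
])

```text
t: 8.57
tool_pos: [459.3, 73.3, 321.8]
orientation: [0.302, 0.034, 0.953, -0.01]
force: [-0.6, 0.5, 0.3]
gripper_width: 28.2
grasp_force: 0.0
```

Call:
step_arm([
  {"tx": 0, "ty": 0, "tz": 0, "rx": 0, "ry": 0, "rz": 0, "claw": 0},
  {"tx": 0, "ty": 0, "tz": 0, "rx": 0, "ry": 0, "rz": 0, "claw": 0},
  {"tx": 0, "ty": 0, "tz": 0, "rx": 0, "ry": 0, "rz": 0, "claw": 0},
  {"tx": 0, "ty": 0, "tz": 0, "rx": 0, "ry": 0, "rz": 0, "claw": 0},
  {"tx": 0, "ty": 0, "tz": 10, "rx": 0, "ry": 0, "rz": 0, "claw": 0},
])

```text
t: 8.98
tool_pos: [465.2, 73.1, 314.7]
orientation: [0.303, 0.033, 0.952, -0.01]
force: [0.3, -0.8, 1.0]
gripper_width: 0.5
grasp_force: 0.0
```

Call:
step_arm([
  {"tx": 0, "ty": 0, "tz": 4, "rx": 0, "ry": 0, "rz": 0, "claw": 0},
  {"tx": 0, "ty": 0, "tz": 8, "rx": 0, "ry": 0, "rz": 0, "claw": 0},
  {"tx": 0, "ty": 0, "tz": 11, "rx": 0, "ry": 0, "rz": 0, "claw": 0},
  {"tx": 0, "ty": 0, "tz": 13, "rx": 0, "ry": 0, "rz": 0, "claw": 0},
])

```text
t: 9.32
tool_pos: [472.2, 72.4, 302.1]
orientation: [0.301, 0.034, 0.953, -0.011]
force: [-5.4, 1.4, 5.5]
gripper_width: 0.5
grasp_force: 3.8
```

```bash
python3 go.py 308.5 0 -0.5
```

```text
shift [-0.59  0.2   5.82] rot [-0.1   0.07 -0.15] | t 9.3167 pos [472.24  72.36 302.13] F [-5.4   1.4   5.54] w 0.5331489968229299 3.775010691024363 q [ 0.14 -0.18  2.33 -0.31  0.41 -1.11]
```

Call:
step_arm([
  {"tx": 0, "ty": 0, "tz": 1.5, "rx": 0, "ry": 0, "rz": 0, "claw": 0},
  {"tx": 0, "ty": 0, "tz": 3, "rx": 0, "ry": 0, "rz": 0, "claw": 0},
  {"tx": 0, "ty": 0, "tz": 4.5, "rx": 0, "ry": 0, "rz": 0, "claw": 0},
  {"tx": 0, "ty": 0, "tz": 5.5, "rx": 0, "ry": 0, "rz": 0, "claw": 0},
  {"tx": 0, "ty": 0, "tz": 5.5, "rx": 0, "ry": 0, "rz": 0, "claw": 0},
])

```text
t: 9.73
tool_pos: [475.0, 72.2, 298.1]
orientation: [0.301, 0.034, 0.953, -0.011]
force: [-7.8, 0.4, 6.9]
gripper_width: 0.5
grasp_force: 5.2
```

```bash
python3 go.py 308.5 0 -0.5
```

```text
shift [-0.6   0.17  0.94] rot [-0.1   0.07 -0.15] | t 9.7333 pos [475.03  72.19 298.13] F [-7.84  0.42  6.9 ] w 0.5363325102031083 5.179581017000601 q [ 0.14 -0.17  2.33 -0.32  0.4  -1.1 ]
```

Call:
step_arm([
  {"tx": 0, "ty": 0, "tz": 1, "rx": 0, "ry": 0, "rz": 0, "claw": 0},
  {"tx": 0, "ty": 0, "tz": 2, "rx": 0, "ry": 0, "rz": 0, "claw": 0},
  {"tx": 0, "ty": 0, "tz": 2, "rx": 0, "ry": 0, "rz": 0, "claw": 0},
])

```text
t: 9.98
tool_pos: [475.6, 72.2, 297.7]
orientation: [0.301, 0.034, 0.953, -0.011]
force: [-26.5, 1.7, 22.5]
gripper_width: 0.3
grasp_force: 16.9
```

Call:
step_arm([
  {"tx": 0, "ty": 0, "tz": 1, "rx": 0, "ry": 0, "rz": 0, "claw": 0},
  {"tx": 0, "ty": 0, "tz": 1, "rx": 0, "ry": 0, "rz": 0, "claw": 0},
])

```text
t: 10.15
tool_pos: [475.8, 72.3, 297.6]
orientation: [0.301, 0.034, 0.953, -0.011]
force: [-36.5, 1.3, 32.4]
gripper_width: 0.5
grasp_force: 23.9
```

```bash
python3 go.py 308.5 0 -0.5
```

```text
shift [-0.3   0.03  0.05] rot [-0.14  0.04 -0.19] | t 10.15 pos [475.8   72.28 297.58] F [-36.52   1.28  32.39] w 0.4653912795346726 23.86209261487238 q [ 0.14 -0.17  2.33 -0.32  0.4  -1.1 ]
```

Call:
step_arm([
  {"tx": 0, "ty": 0, "tz": -8, "rx": 0, "ry": 0, "rz": 0, "claw": 0},
  {"tx": 0, "ty": 0, "tz": -30, "rx": 0, "ry": 0, "rz": 0, "claw": 0},
  {"tx": 0, "ty": 0, "tz": -60, "rx": 0, "ry": 0, "rz": 0, "claw": 0},
  {"tx": 0, "ty": 0, "tz": -60, "rx": 0, "ry": 0, "rz": 0, "claw": 0},
  {"tx": 0, "ty": 0, "tz": -60, "rx": 0, "ry": 0, "rz": 0, "claw": 0},
])

```text
t: 10.57
tool_pos: [443.1, 74.6, 346.4]
orientation: [0.304, 0.033, 0.952, -0.01]
force: [0.7, 0.4, -0.4]
gripper_width: 0.4
grasp_force: 0.0
```

```bash
python3 go.py 368.5 0 -0.5;python3 - <<'E'
from h import *
from rig import arm
a=cv2.resize(arm.read_camera('side')['image'][190:310,280:400],None,fx=3.4,fy=3.4,interpolation=cv2.INTER_CUBIC)
c=arm.read_camera('wrist')
b=cv2.resize(c['image'][120:240,260:375],None,fx=3.4,fy=3.4,interpolation=cv2.INTER_CUBIC)
cv2.imwrite('pics/m4.png',np.hstack([a,b])[:,:,::-1])
E
```

```text
shift [ 0.82 -0.11 -1.12] rot [-0.01  0.38 -0.16] | t 10.5667 pos [443.05  74.62 346.42] F [ 0.65  0.43 -0.4 ] w 0.3569640357561448 0.0 q [ 0.16 -0.31  2.34 -0.27  0.53 -1.15]
```

View pics/m4.png

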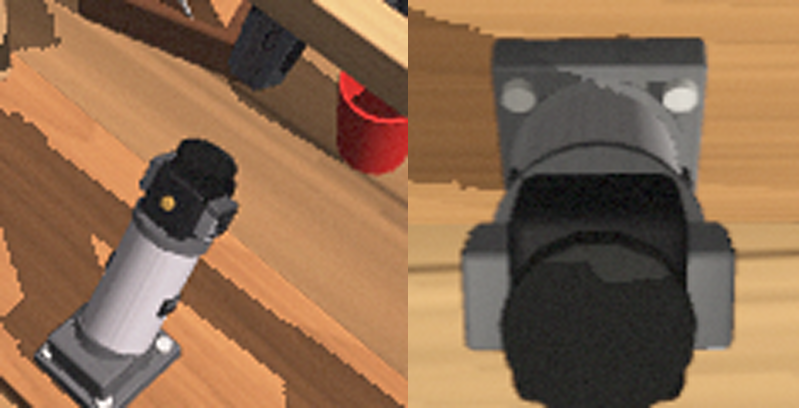

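Both buttons are out again (wrist crop, outer faces at columns 463 and 735). The collar is down at the mouth and the pad is seated on it.

```bash
python3 -c "from rig import arm;print(arm.finish_job())"
```

```text
the job is handed in; nothing more can be done
None
```

The prop is fully collapsed, inner tube first and then the middle tube. The final pictures show both buttons out and the pad seated on the collar; I steered clear of the loose items, and the job was handed in at about 10.7 s.

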